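# Roll the beads off the ware board and sort out the test discs

### The arm

A 6-joint arm with a two-finger parallel gripper is mounted at the origin on the work surface. World frame = base frame: x ahead of the robot, y to its left, z up, the work surface at z = 0. Lengths are in mm, angles in rad, forces in N, time in s.
With the tool pointing down it reaches from about 300 to 775 mm from the base axis. Payload 14.6 kg.
Tool frame: the origin (TCP) lies at the very end of the fingers, on their centre line; the grasp point (between the pads) lies 19 mm behind it; z points along the fingers, y is the line along which they close (so a half turn about z gives the same grasp; the last joint's range is limited). The gripper opens to 94 mm and grips with 3 to 60 N. Pads are 16 mm wide; open, the fingers measure 119 mm over their backs; the gripper's body (75 mm by 177 mm) begins 78 mm behind the grasp point.
Start: joints at [1.217, 0.3, 1.521, -0, 1.321, -0.067], TCP at [155.584, 527.525, 205.446] pointing down, gripper open.
Joint ranges: [-3.03, 3.03], [-0.79, 2.21], [0.23, 2.52], [-1.04, 4.18], [0, 3.07], [-2.55, 2.55]. Speed limits (rad/s): [2.22, 2.22, 2.57, 3.14, 3.14, 3.14].

### API

Orientations are given as [roll, pitch, yaw] about the fixed x, y, z axes, in that order (R = Rz(yaw) Ry(pitch) Rx(roll)).
In Python, from cell import manip, eyes, ticket gives the robot as it stands. The module is installed in compiled form; this text tells all that it offers.
- The arm moves only by the tool arm_command, never from a script. Its argument "plan" is a list of rows, each a list of 5 numbers: the opening, from -1 (shut) to 1 (fully open), then the shift along the tool's x, y, z in m, then the turn about the tool's z in rad. In form: [[jaw, dx, dy, dz, roll], ...]. A call has 1 to 20 rows; each row shifts and turns the commanded pose from where the row before left it, along the tool's axes as they then stand; what a row does not reach is not made up. A row lasts 1/8 s, in which the tool goes at most 62.5 mm and 10.7 degrees, less where a joint would pass 70% of its speed; a pose out of reach is approached as far as the arm can. A call is refused whole if a number of a shift passes 0.0625 or a number of a turn 0.188, either way. A call with a gripper value outside its range is refused whole. The fingers move at their own pace and stop on an object; "newtons" is the grip in N (left out, the last holds). Time passes only in rows, so rows that do not move let the fingers close. It gives the time, the measured TCP pose, the force, the opening and the grip force at its end, in the units of the state.
- manip.read_state(): the state, without advancing time (a new reading comes with each control period).
- eyes.camera(name): name is "scene" or "top" or "wrist"; returns a dict with "img" (384x512x3 uint8, blue, green, red), "z_map" (384x512 float32, mm along the optical axis (not along the pixel's ray), 0 where there is no reading), "fx", "fy", "cx", "cy" (pixels), "eye" and "orientation" of the camera in the world. Camera axes: x right, y down, z forward; pixel columns grow to the right and rows downward; lengths in mm; the calibration is good to about 2 mm. The wrist camera is an equidistant fisheye: a pixel r from the principal point sees the ray r / f radians off the axis. A picture is of the moment at which its call begins.
- ticket.sign_off(): hands the job in; it is judged then, once.
The state is a dict: "clock": time; "joints": joint angles; "qd": joint speeds; "effort": joint torques, N m; "eef_pos": TCP position; "eef_rot": TCP orientation; "wrist_force": force on the tool from outside, world axes, zero at the start; "moment": the same for the moment, N m; "finger_gap": finger opening in mm; "finger_force": force on a finger pad.
Only numpy, scipy, OpenCV 4.12 (cv2) and the standard library are available. Lean on these libraries where they do the work, as an engineer would, in place of code of your own. Each camera call takes 0.05 s, during which the arm holds its last target. There are 200 camera calls.

### The job

The fired beads and the flat glaze test discs came out of the kiln mixed on one ware board. Take the board by its grip, lift that end gently so that all the beads roll off the open edge into the white tub while the two discs stay on the board, and set the board back down level on its two bricks. Then move both discs into the blue tray, setting them down flat and not dropping them, without disturbing the jar, the bowl or the trimming tool.

Things in the scene. Friction and masses are not known exactly. Their poses are not given: they have to be found in the camera images.
- board: loose plywood ware board, about 0.6 kg. Origin: centre of its underside; x along it to its open edge, over the white tub; z up. 270 mm long (x -135 to +135), 230 wide, 12 thick: parts lie at z = 12 mm. A 10 mm thick lip on each side (to z = 26), a 14 mm one at the back (to z = 30); front open. Two cleats under it (20 mm deep), between the bricks, keep it from sliding along x. Level at the start.
- board_grip (a point): middle of the grip: an upright piece of wood on the middle of the back lip, 14 mm thick along the board's x, 100 mm wide along y, its top 18 mm above this point, the board's upper face 32 mm below. In the board's frame it is at (-128, 0, 44) mm. Lifting it (3 to 4 N) tips the board. Parts start at least 70 mm from it along x.
- board_pivot (a point): where the tipped board rocks: middle of the front brick's front top edge, on the board's underside at (85, 0, 0) mm in its frame. The open front edge, where the beads leave, is 50 mm further along x.
- bricks: two fixed cream firebricks, each 57 mm by 230 mm, 64 mm high, that carry the board. Origin on the bench midway under the board at home; x towards the tub. The front brick spans x = 28 to 85 mm, the rear one x = -115 to -58 mm. The board at home has its origin 64 mm above this origin, within 20 mm sideways.
- tub: fixed white plastic tub for the beads, open on top, 160 mm along x (which points away from the bricks) by 260 mm along y, 45 mm high, walls 3 mm. Origin: centre of its underside. It stands right in front of the front brick, its rim below the board, whose open edge reaches 45 mm out over it.
- tray: fixed shallow blue plastic tray for the discs, open on top, 140 mm along its x by 120 mm along its y, 28 mm high, walls 4 mm, floor 4 mm thick. Origin: centre of its underside. It stands on the bench to the robot's left or right.
- bead0: terracotta bead: a ball of 28 mm diameter with a small dark hole, 23 g, loose on the board. Origin: its centre. It starts to roll when the board is tipped by 2 or 3 degrees and rolls off briskly at 5 to 10 degrees.
- bead1: terracotta bead: a ball of 28 mm diameter with a small dark hole, 23 g, loose on the board. Origin: its centre. It starts to roll when the board is tipped by 2 or 3 degrees and rolls off briskly at 5 to 10 degrees.
- bead2: terracotta bead: a ball of 28 mm diameter with a small dark hole, 23 g, loose on the board. Origin: its centre. It starts to roll when the board is tipped by 2 or 3 degrees and rolls off briskly at 5 to 10 degrees.
- disc0: flat round glaze test disc, terracotta with pale blue-green glaze on its top, 34 mm in diameter, 8 mm thick, 16 g, lying flat and loose on the board (z up). Origin: its centre, half-way up. It slides only when the board is tipped by more than 25 degrees. Discs may lie 2 mm apart across the board (y), but along the board's x there is free room on both sides once the beads are gone.
- disc1: flat round glaze test disc, terracotta with pale blue-green glaze on its top, 34 mm in diameter, 8 mm thick, 16 g, lying flat and loose on the board (z up). Origin: its centre, half-way up. It slides only when the board is tipped by more than 25 degrees. Discs may lie 2 mm apart across the board (y), but along the board's x there is free room on both sides once the beads are gone.
- jar: bystander: white plastic jar with black lid, 68 mm in diameter, 95 mm high, standing on the bench on the other side from the tray. Origin: centre of its underside.
- pot: bystander: small brown clay bowl, 72 mm wide, 55 mm high, beyond the board on the robot's left. Origin: centre of its underside.
- trimmer: bystander: loop trimming tool with wooden handle, about 175 mm long, lying on the bench beyond the tub, on the right. Origin: under the fore part of its handle.
There are look-alikes about, which are no part of the job. What is meant by the tray is not yellow, and is the larger of those in its own colour.

How it is judged:
By the outcome, as a careful person would: the job done as asked, in the order asked, and still so for the second after the job is handed in, with the robot touching nothing.
It also fails if it takes over 69 s, if anything falls off the work surface, if the arm or the gripper's body presses on something with over 40 N, if the wrist force passes 120 N, or if a joint passes its speed limit or range.

## Working session

There is one attempt and no reset: what is moved stays moved. The work goes in short steps, Python scripts to look and compute and a tool call to move; the robot and the scene stay as the last step left them, time stands still between calls to the robot, and variables do not carry over. Pictures are saved under pics/ and viewed, at most 10 in all, crops included, and the job is handed in when it is done.

Besides the shell and the picture viewer there is one more tool, called in YAML: its name, and indented under it one key for each argument. arm_command: Moves the arm, as the interface text tells. Its arguments: {"type":"object","properties":{"plan":{"type":"array"},"newtons":{"type":"number"}},"required":["plan"]}

```bash
mkdir -p pics; cat > h.py <<'E'
import numpy as np, cv2
from scipy.spatial.transform import Rotation as R
from cell import manip, eyes, ticket
def grab(n):
    c=eyes.camera(n); return c
def rot(c):
    o=np.array(c["orientation"],float)
    if o.shape==(3,3): return o
    return R.from_euler('xyz',o).as_matrix() if o.size==3 else R.from_quat(o).as_matrix()
def ray(c,u,v,fish=False):
    x=(u-c["cx"])/c["fx"]; y=(v-c["cy"])/c["fy"]
    if fish:
        r=np.hypot(x,y); s=np.sin(r)/r if r>1e-9 else 1.; d=np.array([x*s,y*s,np.cos(r)])
    else: d=np.array([x,y,1.])
    return rot(c)@d
def onplane(c,u,v,z,fish=False):
    d=ray(c,u,v,fish); e=np.array(c["eye"],float); return e+d*(z-e[2])/d[2]
def blobs(c,lo,hi,amin=30):
    m=cv2.inRange(cv2.cvtColor(c["img"],cv2.COLOR_BGR2HSV),np.array(lo),np.array(hi))
    n,l,s,ce=cv2.connectedComponentsWithStats(m)
    return [(ce[i].round(1),s[i]) for i in range(1,n) if s[i][4]>=amin],l
E
python3 - <<'E'
from h import *
for n in("scene","top"):
    c=grab(n); cv2.imwrite(f"pics/{n}0.png",c["img"]); print(n,{k:c[k] for k in("fx","fy","cx","cy","eye","orientation")})
    np.savez(f"{n}0.npz",**{k:np.array(c[k]) for k in c})
a=cv2.imread("pics/top0.png");cv2.imwrite("pics/top0b.png",cv2.resize(a,(800,600),interpolation=cv2.INTER_CUBIC))
print(manip.read_state())
E
```

```text
scene {'fx': 433.277097782704, 'fy': 433.277097782704, 'cx': 261.6836937114179, 'cy': 191.59057167258607, 'eye': array([1278.73910429,  720.83027862,  825.80227693]), 'orientation': array([-2.18434867, -0.02235989,  2.48894608])}
top {'fx': 353.47850832087846, 'fy': 353.47850832087846, 'cx': 251.35468744787582, 'cy': 194.98912839068686, 'eye': array([ 434.11801148,  -78.77952238, 1351.4670588 ]), 'orientation': array([-2.98841395e+00,  2.60256356e-03, -1.56466311e+00])}
{'clock': 0.1, 'joints': array([ 1.21740691e+00,  3.00439333e-01,  1.52147727e+00, -3.63323620e-05,
        1.32069114e+00, -6.65769397e-02]), 'qd': array([-0.0010654 , -0.00137954, -0.00162329, -0.00297474, -0.00196272,
       -0.00012757]), 'effort': array([ 3.67532397e-03, -5.32644618e+01, -3.53288984e+01,  7.10645481e-02,
        2.34445289e-02, -6.30846159e-06]), 'eef_pos': array([155.51745358, 527.32855382, 204.94766566]), 'eef_rot': array([-3.14057747e+00, -3.24168038e-05,  2.85478917e+00]), 'wrist_force': array([-0.41276785, -0.684123  , -0.33725315]), 'moment': array([0.00493245, 0.03505754, 0.04490268]), 'finger_force': 0.0, 'finger_gap': 94.02740003426277}
```

View pics/top0b.png

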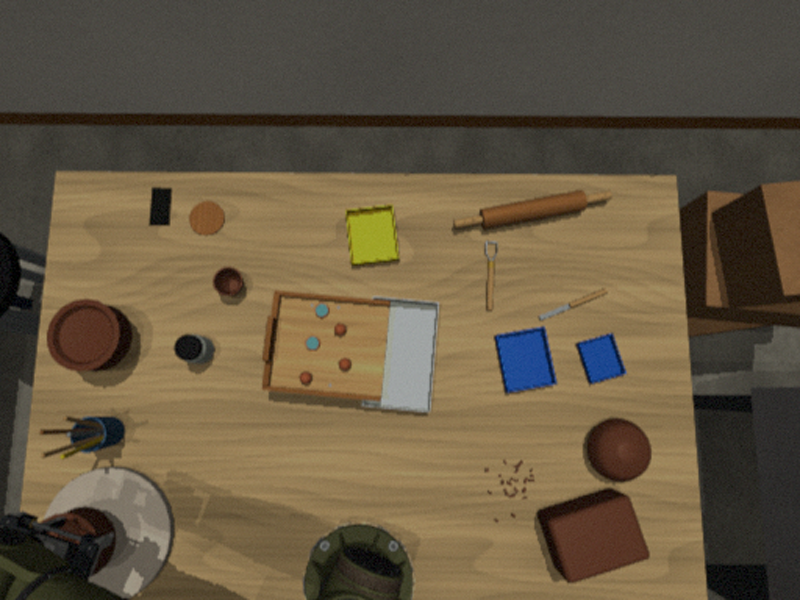

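View pics/scene0.png

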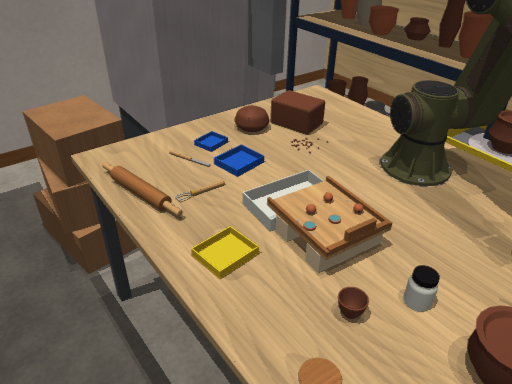

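The pictures show the board around (325,345) in the 800x600 top view. Its grip is at left (270,340), the white tub at right (410,355), beads at (340,329), (345,365), (306,378), and discs at (321,311), (312,343).

Tray candidates in that view: large blue (525,360), small blue (600,358), yellow (373,236). The large blue one fits, being not yellow and the larger of the blues. I'll confirm this in a crop while measuring.

```bash
python3 - <<'E'
from h import *
c=dict(np.load("top0.npz")); im=c["img"]
cv2.imwrite("pics/trays.png",cv2.resize(im[190:270,290:420],(780,480),interpolation=cv2.INTER_CUBIC))
def rects(lo,hi,z,amin):
    m=cv2.inRange(cv2.cvtColor(im,cv2.COLOR_BGR2HSV),np.array(lo),np.array(hi))
    for k in cv2.findContours(m,cv2.RETR_EXTERNAL,cv2.CHAIN_APPROX_NONE)[0]:
        if cv2.contourArea(k)<amin: continue
        p=np.array([onplane(c,u,v,z)[:2] for u,v in k[:,0]],np.float32)
        print(z,k[:,0].mean(0).round(),cv2.minAreaRect(p))
print("blue");rects((105,150,80),(125,255,255),28,100)
# depth cloud
v,u=np.mgrid[:384,:512]; Z=c["z_map"]
P=np.stack([(u-c["cx"])/c["fx"]*Z,(v-c["cy"])/c["fy"]*Z,Z],-1)@rot(c).T+c["eye"]
h=P[...,2]; reg=np.zeros_like(h,bool); reg[175:270,160:290]=1
g=reg&(h>108)&(h<140); print("grip",cv2.minAreaRect(P[g][:,:2].astype(np.float32)),np.median(h[g]),g.sum())
b=reg&(h>68)&(h<140); n,l,s,ce=cv2.connectedComponentsWithStats(b.astype(np.uint8)); i=1+s[1:,4].argmax(); b=l==i
print("board",cv2.minAreaRect(P[b][:,:2].astype(np.float32)),np.median(h[b]))
hsv=cv2.cvtColor(im,cv2.COLOR_BGR2HSV)
for nm,lo,hi,z in(("disc",(75,50,60),(100,255,255),84),("bead",(0,150,60),(9,255,255),92)):
    m=cv2.inRange(hsv,np.array(lo),np.array(hi)); m[~reg]=0
    n,l,s,ce=cv2.connectedComponentsWithStats(m)
    for i in range(1,n):
        if s[i,4]>15: print(nm,ce[i].round(1),s[i,4],onplane(c,*ce[i],z).round(1))
print("jar h",P[215:235,112:135,2].max())
E
```

```text
blue
28 [384. 229.] ((513.432373046875, -570.737060546875), (97.16551971435547, 82.77822875976562), 14.964906692504883)
28 [336. 229.] ((509.0582580566406, -389.0546875), (134.5810089111328, 116.43099212646484), 10.057731628417969)
grip ((518.3328857421875, 187.18907165527344), (156.09811401367188, 62.88425827026367), 29.49687385559082) 124.90571292235938 144
board ((538.5263671875, 77.83687591552734), (271.2753601074219, 230.54257202148438), 84.83985137939453) 77.11724982932753
disc [205.6 198. ] 40 [618.   91.7  84. ]
disc [199.6 219.1] 40 [541.1 111.   84. ]
bead [195.4 241.3] 25 [461.8 122.6  92. ]
jar h 102.00512713339572
```

View pics/trays.png

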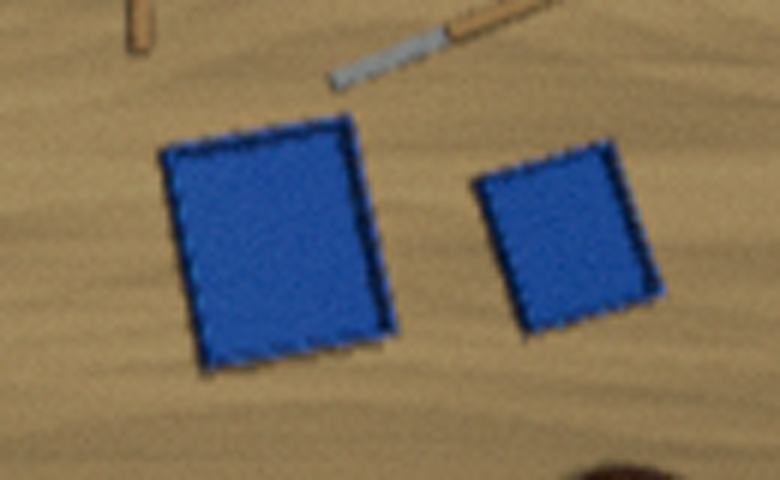

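The crop confirms two blue trays: the larger at crop (275,240), which measures about 135x116 mm, and the smaller at (570,240). The target is the large one, at world (509,-389). Now I'll move above the grip.

arm_command:
  plan:
    - [-0.1,0,0,0,-0.1]
    - [-0.1,0,0,0,-0.097]
    - [-0.1,-0.035,-0.024,0,0]
    - [-0.1,-0.035,-0.024,0,0]
    - [-0.1,-0.035,-0.024,0,0]
    - [-0.1,-0.035,-0.024,0,0]
    - [-0.1,-0.035,-0.024,0,0]
    - [-0.1,-0.035,-0.024,0,0]
    - [-0.1,-0.035,-0.024,0.005,0]
    - [-0.1,-0.035,-0.024,0.005,0]
    - [-0.1,-0.035,-0.024,0.005,0]
    - [-0.1,-0.035,-0.024,0.005,0]
    - [-0.1,-0.035,-0.024,0.005,0]
    - [-0.1,-0.035,-0.022,0.005,0]
    - [-0.1,0,0,0,0]
    - [-0.1,0,0,0,0]
  newtons: 12

```text
clock: 2.1
eef_pos: [547.8, 205.2, 175.2]
eef_rot: [-3.141, -0.001, 3.052]
wrist_force: [-0.9, -0.1, -0.2]
finger_gap: 41.9
finger_force: 0.0
```

```bash
python3 - <<'E'
from h import *
c=grab("wrist"); s=manip.read_state(); print(s["eef_pos"],s["eef_rot"],s["finger_gap"],c["eye"],c["orientation"],c["fx"],c["cx"],c["cy"])
np.savez("w1.npz",**{k:np.array(c[k]) for k in c})
cv2.imwrite("pics/w1.png",cv2.resize(c["img"],(800,600)))
E
```

```text
[547.68907148 205.52427939 175.46662407] [-3.14156459e+00 -2.69657046e-04  3.05238719e+00] 41.87111552451866 [477.94005642 212.10027536 354.13219073] [2.89903016e+00 4.19169648e-04 1.47935752e+00] 297.3186396354542 254.10050498198476 192.91633749420566
```

View pics/w1.png

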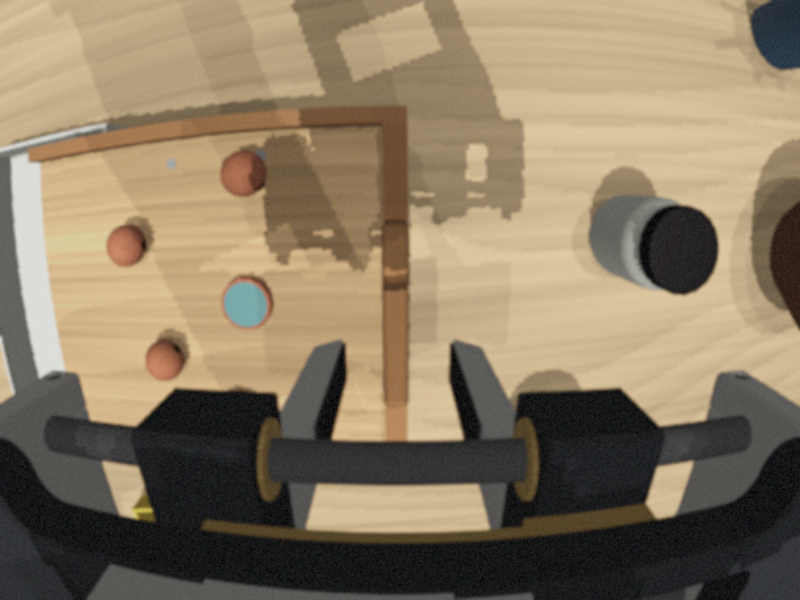

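The lip is at column 395, centred between the fingers. The grip spans about rows 222–405, and the beads and one disc are clear on the left. I'll check its centre by ray casting.

```bash
python3 - <<'E'
from h import *
c=dict(np.load("w1.npz"))
for u,v,z in((395,222,126),(395,290,126),(395,405,126),(395,130,94)): print(u,v,onplane(c,u*.64,v*.64,z,True).round(1))
v,u=np.mgrid[:384,:512];Z=c["z_map"].astype(float)
x=(u-c["cx"])/c["fx"];y=(v-c["cy"])/c["fy"];r=np.hypot(x,y)+1e-9
P=np.stack([x*np.tan(r)/r*Z,y*np.tan(r)/r*Z,Z],-1)@rot(c).T+c["eye"]
print([P[int(q*.64),253].round(0).tolist() for q in range(200,440,15)])
g=(P[...,2]>112)&(P[...,2]<140)&(u>235)&(u<272)&(v<282); print(P[g].min(0),P[g].max(0),np.median(P[g],0))
E
```

```text
395 222 [494.1 209.5 126. ]
395 290 [528.2 206.4 126. ]
395 405 [591.9 200.4 126. ]
395 130 [444.9 213.9  94. ]
[[484.0, 210.0, 92.0], [492.0, 210.0, 94.0], [498.0, 209.0, 127.0], [505.0, 209.0, 125.0], [513.0, 208.0, 126.0], [521.0, 207.0, 126.0], [528.0, 207.0, 127.0], [536.0, 206.0, 125.0], [543.0, 205.0, 125.0], [552.0, 204.0, 125.0], [560.0, 204.0, 126.0], [568.0, 203.0, 126.0], [577.0, 202.0, 126.0], [585.0, 201.0, 127.0], [611.0, 199.0, 93.0], [623.0, 198.0, 93.0]]
[494.26009077 194.64774703 114.5824093 ] [593.55378402 215.70149461 127.52335681] [539.55797172 205.38587171 125.32586056]
```

arm_command:
  plan:
    - [-0.2,0.004,0,0.02,0]
    - [-0.2,0,0,0.02,0]
    - [-0.2,0,0,0.02,0]
    - [-0.2,0,0,0.015,0]
    - [-0.2,0,0,0.007,0]
    - [-0.6,0,0,0,0]
    - [-1,0,0,0,0]
    - [-1,0,0,0,0]
    - [-1,0,0,0,0]
    - [-1,0,0,0,0]
    - [-1,0,0,0,0]
  newtons: 12

```text
clock: 3.52
eef_pos: [544.5, 205.3, 94.1]
eef_rot: [3.141, 0.001, 3.052]
wrist_force: [-1.2, -2.3, 6.4]
finger_gap: 13.7
finger_force: 12.0
```

arm_command:
  plan:
    - [-1,0,-0.0004,-0.0015,0]
    - [-1,0,-0.0004,-0.0015,0]
    - [-1,0,-0.0004,-0.0015,0]
    - [-1,0,-0.0004,-0.0015,0]
    - [-1,0,-0.0004,-0.0015,0]
    - [-1,0,-0.0004,-0.0015,0]
    - [-1,0,-0.0004,-0.0015,0]
    - [-1,0,-0.0004,-0.0015,0]
    - [-1,0,-0.0004,-0.0015,0]
    - [-1,0,-0.0004,-0.0015,0]
    - [-1,0,-0.0004,-0.0015,0]
    - [-1,0,-0.0004,-0.0015,0]
    - [-1,0,0,0,0]
    - [-1,0,0,0,0]
    - [-1,0,0,0,0]
    - [-1,0,0,0,0]

```text
clock: 5.52
eef_pos: [543.8, 200.6, 111.4]
eef_rot: [-3.142, -0.0, 3.052]
wrist_force: [1.0, 0.4, -5.1]
finger_gap: 16.1
finger_force: 12.8
```

```bash
python3 - <<'E'
from h import *
s=manip.read_state(); print(s["wrist_force"],s["moment"],s["finger_gap"])
c=grab("scene"); cv2.imwrite("pics/s2.png",cv2.resize(c["img"][150:290,220:420],(800,560),interpolation=cv2.INTER_CUBIC))
E
```

```text
[ 0.95483832  0.35049935 -5.10270734] [ 0.37794505 -0.07507016  0.02084113] 16.067543233930948
```

View pics/s2.png

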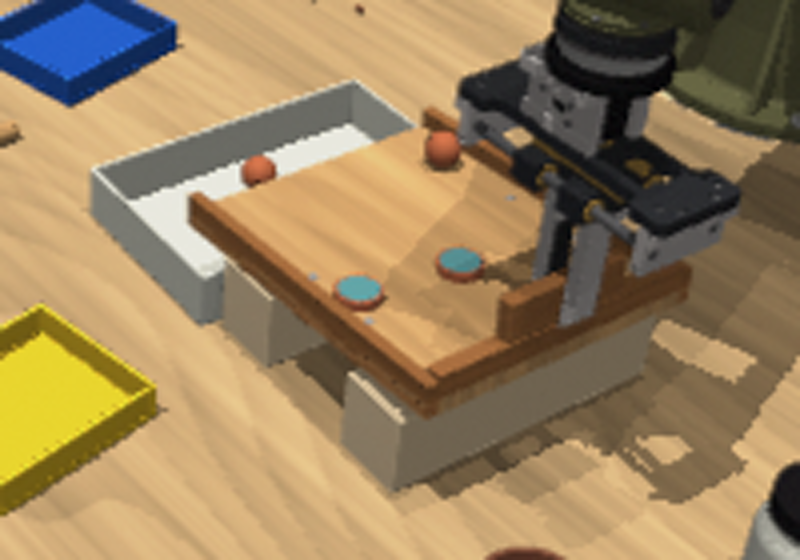

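The board is tipped about 5° with both discs in place at (358,292) and (460,264). One bead is at the edge (258,170) and one is still rolling (442,148). I'll hold, then tip a little further.

arm_command:
  plan:
    - [-1,0,0,0,0]
    - [-1,0,0,0,0]
    - [-1,0,0,0,0]
    - [-1,0,0,0,0]
    - [-1,0,0,0,0]
    - [-1,0,0,0,0]
    - [-1,0,-0.0004,-0.0015,0]
    - [-1,0,-0.0004,-0.0015,0]
    - [-1,0,-0.0004,-0.0015,0]
    - [-1,0,-0.0004,-0.0015,0]
    - [-1,0,-0.0004,-0.0015,0]
    - [-1,0,0,0,0]
    - [-1,0,0,0,0]
    - [-1,0,0,0,0]
    - [-1,0,0,0,0]
    - [-1,0,0,0,0]
    - [-1,0,0,0,0]

```text
clock: 7.7
eef_pos: [543.7, 198.6, 119.0]
eef_rot: [3.142, 0.0, 3.052]
wrist_force: [0.4, 0.8, -4.6]
finger_gap: 17.0
finger_force: 12.9
```

```bash
python3 - <<'E'
from h import *
c=grab("scene"); t=grab("top")
a=cv2.resize(c["img"][150:290,220:420],(400,280),interpolation=cv2.INTER_CUBIC)
b=cv2.resize(t["img"][180:270,160:290],(400,280),interpolation=cv2.INTER_CUBIC)
cv2.imwrite("pics/s3.png",cv2.resize(np.vstack([a,b]),(600,600*560//600)) if 0 else np.hstack([a,b]))
E
```

```text
(no output)
```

View pics/s3.png

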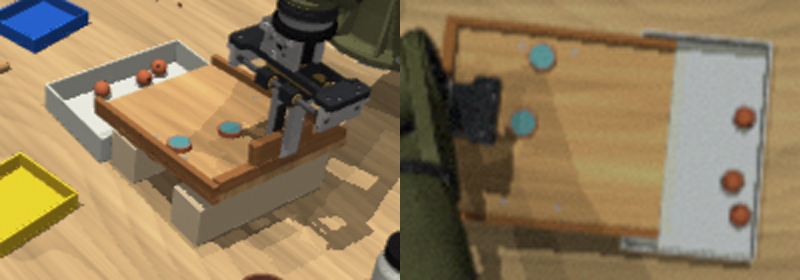

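All three beads are in the tub (right panel: (743,117), (733,181), (740,214)) and both discs are still on the board. Lowering it now.

arm_command:
  plan:
    - [-1,0,0.0005,0.002,0]
    - [-1,0,0.0005,0.002,0]
    - [-1,0,0.0005,0.002,0]
    - [-1,0,0.0005,0.002,0]
    - [-1,0,0.0005,0.002,0]
    - [-1,0,0.0005,0.002,0]
    - [-1,0,0.0005,0.002,0]
    - [-1,0,0.0005,0.002,0]
    - [-1,0,0.0006,0.002,0]
    - [-1,0,0.0006,0.002,0]
    - [-1,0,0.0006,0.002,0]
    - [-1,0,0.0006,0.0015,0]
    - [-1,0,0.0004,0.0015,0]
    - [-1,0,0,0,0]
    - [-1,0,0,0,0]

```text
clock: 9.68
eef_pos: [544.6, 204.7, 95.3]
eef_rot: [-3.141, 0.001, 3.052]
wrist_force: [-5.8, -7.4, 11.1]
finger_gap: 14.1
finger_force: 12.0
```

arm_command:
  plan:
    - [-0.6,0,0,0,0]
    - [-0.35,0,0,0,0]
    - [-0.2,0,0,0,0]
    - [-0.2,0,0,0,0]
    - [-0.2,0,0,-0.01,0]
    - [-0.2,0,0,-0.025,0]
    - [-0.2,0,0,-0.035,0]
    - [-0.2,0.02,-0.01,-0.04,0]
    - [-0.2,0.03,-0.03,0,0]
    - [-0.2,0.02,-0.03,0,0]
    - [-0.2,0,0,0,0]
    - [-0.2,0,0,0,0]

```text
clock: 11.18
eef_pos: [468.8, 142.3, 204.6]
eef_rot: [3.141, 0.001, 3.052]
wrist_force: [0.2, 0.5, -0.5]
finger_gap: 37.5
finger_force: 0.0
```

```bash
cat > disc.py <<'E'
from h import *
c=grab("wrist"); s=manip.read_state(); e=s["eef_pos"]; yaw=s["eef_rot"][2]
print("tcp",e.round(1),yaw.round(3))
v,u=np.mgrid[:384,:512];Z=c["z_map"].astype(float)
x=(u-c["cx"])/c["fx"];y=(v-c["cy"])/c["fy"];r=np.hypot(x,y)+1e-9
P=np.stack([x*np.tan(r)/r*Z,y*np.tan(r)/r*Z,Z],-1)@rot(c).T+c["eye"]
bl,l=blobs(c,(78,60,50),(102,255,255),150)
X=np.array([np.cos(yaw),np.sin(yaw)]);Y=np.array([np.sin(yaw),-np.cos(yaw)])
for ce,st in bl:
    p=onplane(c,*ce,84,True); d=p[:2]-e[:2]
    i=[k for k in range(1,l.max()+1) if k==l[int(ce[1]),int(ce[0])]]
    zz=np.median(P[l==i[0]][:,2]) if i else 0
    print("disc px",ce,st,"world",p.round(1),"depth z",round(zz,1),"tool dx,dy",(d@X).round(1),(d@Y).round(1))
m=(P[...,2]>60)&(P[...,2]<82)&(P[...,0]>440)&(P[...,0]<640)&(P[...,1]>-20)&(P[...,1]<190)&(v<300)&(Z>0)
A=np.c_[P[m][:,:2],np.ones(m.sum())]; q=np.linalg.lstsq(A,P[m][:,2],rcond=None)[0]; print("board slope deg",np.degrees(q[:2]),"z",np.median(P[m][:,2]),m.sum())
E
python3 - <<'E'
exec(open("disc.py").read())
cv2.imwrite("pics/w4.png",cv2.resize(c["img"],(800,600)))
E
```

```text
tcp [468.8 142.4 204.3] 3.052
disc px [231.9 251.4] [221 241  23  21 363] world [537.2 111.7  84. ] depth z 83.9 tool dx,dy -70.9 -24.5
board slope deg [-0.04516154 -0.03341045] z 75.58581369402214 15557
```

View pics/w4.png

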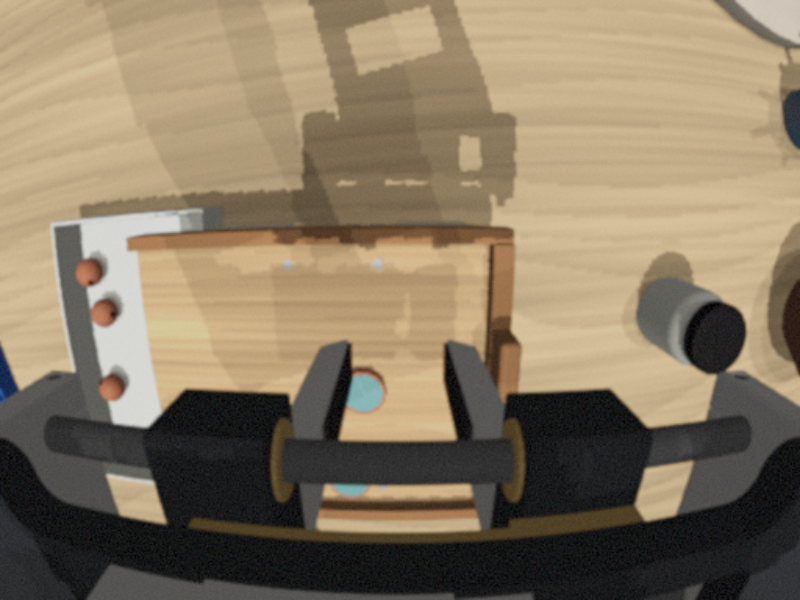

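The board is level (slope under 0.05°), with its discs at (365,392) and partly hidden at (350,488); the three beads are in the tub at left. I'll go over the nearer disc and look closer.

arm_command:
  plan:
    - [0.1,-0.036,-0.012,0,0]
    - [0.28,-0.036,-0.0125,0.02,0]
    - [0.28,0,0,0.03,0]
    - [0.28,0,0,0.03,0]
    - [0.28,0,0,0.02,0]
    - [0.28,0,0,0,0]
    - [0.28,0,0,0,0]
  newtons: 8

```text
clock: 12.1
eef_pos: [538.4, 111.4, 104.7]
eef_rot: [3.141, 0.001, 3.052]
wrist_force: [-0.2, -0.4, -0.7]
finger_gap: 60.2
finger_force: 0.0
```

```bash
python3 - <<'E'
exec(open("disc.py").read())
cv2.imwrite("pics/w5.png",cv2.resize(c["img"],(800,600)))
E
```

```text
tcp [538.4 111.4 104.9] 3.052
disc px [253.2 219.7] [ 235  202   37   36 1020] world [537.2 111.3  84. ] depth z 83.7 tool dx,dy 1.2 -0.2
disc px [238.2 314.5] [223 309  32  13 305] world [619.2  91.3  84. ] depth z 83.8 tool dx,dy -82.3 -12.8
board slope deg [-0.05506564 -0.01160878] z 75.65084715296055 44042
```

View pics/w5.png

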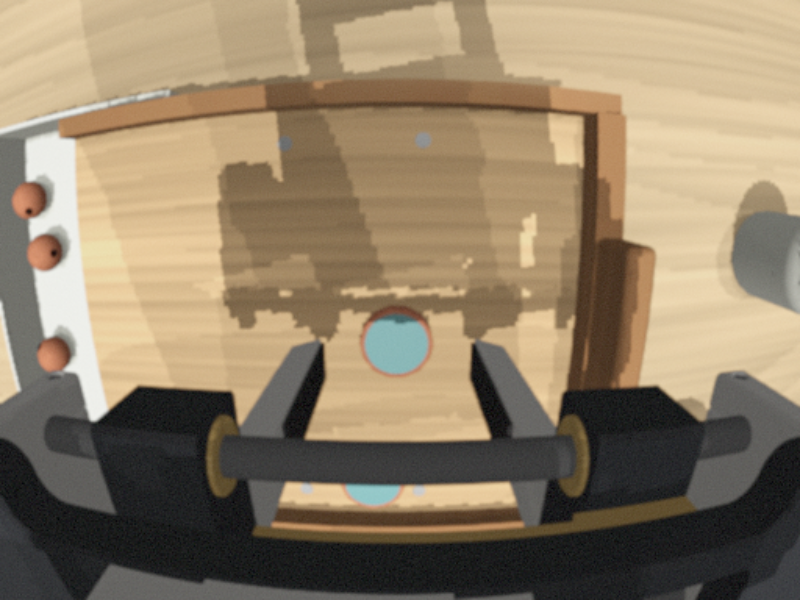

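The disc at (397,342) is centred between the fingers. Descend, grip and lift slowly.

arm_command:
  plan:
    - [0.28,0.001,0,0.012,0]
    - [0.28,0,0,0.01,0]
    - [0.28,0,0,0.005,0]
    - [-0.1,0,0,0,0]
    - [-0.6,0,0,0,0]
    - [-0.6,0,0,0,0]
    - [-0.6,0,0,0,0]
    - [-0.6,0,0,0,0]
    - [-0.6,0,0,-0.005,0]
    - [-0.6,0,0,-0.015,0]
  newtons: 8

```text
clock: 13.4
eef_pos: [536.5, 111.1, 97.2]
eef_rot: [-3.141, -0.001, 3.052]
wrist_force: [-1.0, -0.1, 0.3]
finger_gap: 33.5
finger_force: 8.0
```

arm_command:
  plan:
    - [-0.6,0,0,-0.025,0]
    - [-0.6,0,0,-0.03,0]
    - [-0.6,-0.0041,-0.0447,0,0]
    - [-0.6,-0.0041,-0.0447,0,0]
    - [-0.6,-0.0041,-0.0447,0,0]
    - [-0.6,-0.0041,-0.0447,0,0]
    - [-0.6,-0.0041,-0.0447,0,0]
    - [-0.6,-0.0041,-0.0447,0,0]
    - [-0.6,-0.0041,-0.0447,0,0]
    - [-0.6,-0.0041,-0.0447,0,0]
    - [-0.6,-0.0041,-0.0447,0,0]
    - [-0.6,-0.0041,-0.0447,0,0]
    - [-0.6,-0.0041,-0.0447,0,0]
    - [-0.6,0,0,0.02,0]
    - [-0.6,0,0,0.03,0]
    - [-0.6,0,0,0.03,0]
    - [-0.6,0,0,0,0]
    - [-0.6,0,0,0,0]

```text
clock: 15.65
eef_pos: [538.2, -383.0, 74.0]
eef_rot: [-3.14, 0.002, 3.052]
wrist_force: [-0.1, -0.6, -0.2]
finger_gap: 33.3
finger_force: 8.0
```

```bash
python3 - <<'E'
exec(open("disc.py").read())
print(s["finger_gap"],s["finger_force"])
cv2.imwrite("pics/w6.png",cv2.resize(c["img"],(800,600)))
m=cv2.inRange(cv2.cvtColor(c["img"],cv2.COLOR_BGR2HSV),(103,120,40),(128,255,255))>0
q=P[m&(Z>0)&(v<300)]; fl=q[q[:,2]<12]; print("floor z",np.median(fl[:,2]),"rim",q[:,2].max())
k=q[(np.hypot(q[:,0]-508,q[:,1]+389)<100)]
print(cv2.minAreaRect(k[:,:2].astype(np.float32)), len(k))
t=grab("top"); bl,_=blobs(t,(78,50,50),(102,255,255),15); print([(b[0],onplane(t,*b[0],84).round(1)) for b in bl])
E
```

```text
tcp [ 538.3 -383.1   74.1] 3.052
disc px [254.  236.3] [ 232  216   44   41 1364] world [ 537.1 -382.6   84. ] depth z 80.8 tool dx,dy 1.2 0.4
board slope deg [0. 0.] z nan 0
33.53052103422122 7.999967336654663
floor z 3.538590034373769 rim 177.46873117838842
((507.4139099121094, -393.005859375), (137.9746856689453, 118.1366958618164), 9.886892318725586) 21084
[(array([205.5, 198. ]), array([617.8,  91.9,  84. ]))]
  return _methods._mean(a, axis=axis, dtype=dtype,
  ret = ret.dtype.type(ret / rcount)
```

View pics/w6.png

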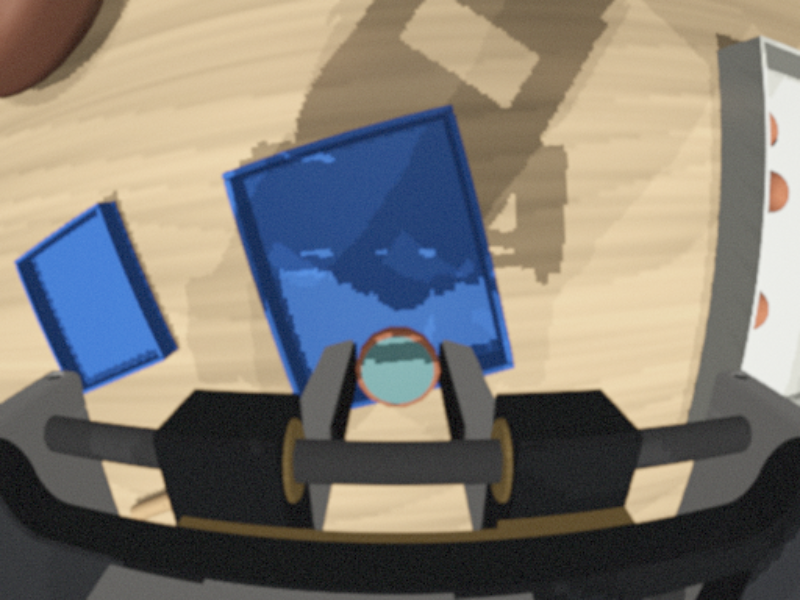

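The disc is held level at (398,366) over the large blue tray, measured centre about (507,-391), so it is inside the walls. Lowering gently.

arm_command:
  plan:
    - [-0.6,0,0,0.02,0]
    - [-0.6,0,0,0.02,0]
    - [-0.6,0,0,0.015,0]
    - [-0.6,0,0,0.007,0]
    - [-0.6,0,0,0.003,0]
    - [-0.6,0,0,0.0015,0]
    - [-0.6,0,0,0.001,0]
    - [-0.6,0,0,0,0]

```text
clock: 16.75
eef_pos: [537.8, -382.7, 4.9]
eef_rot: [-3.141, 0.001, 3.052]
wrist_force: [-0.2, 0.1, 1.2]
finger_gap: 33.2
finger_force: 8.0
```

arm_command:
  plan:
    - [-0.6,0,0,0.0004,0]
    - [-0.25,0,0,0,0]
    - [-0.2,0,0,0,0]
    - [-0.1,0,0,0,0]
    - [-0.1,0,0,-0.01,0]
    - [-0.1,0,0,-0.03,0]
    - [-0.1,0,0,-0.05,0]
    - [-0.1,0,0,-0.05,0]
    - [-0.1,0.0,0,0,0]

```text
clock: 17.88
eef_pos: [538.8, -383.5, 149.0]
eef_rot: [-3.138, 0.006, 3.052]
wrist_force: [-0.0, -0.1, -0.8]
finger_gap: 41.9
finger_force: 0.0
```

```bash
python3 - <<'E' 2>/dev/null
exec(open("disc.py").read())
q=P[(l>0)&(Z>0)&(P[...,2]<60)];print("disc top z",np.percentile(q[:,2],[5,50,95]) if len(q) else 0, q.mean(0) if len(q) else 0)
E
```

```text
tcp [ 538.  -382.8  146. ] 3.052
disc px [255.1 184.5] [244 174  23  22 410] world [ 522.3 -381.    84. ] depth z 11.7 tool dx,dy 15.8 0.4
board slope deg [0. 0.] z nan 0
disc top z [10.49221175 11.68170833 12.84565076] [ 538.41781372 -382.51432476   11.67193456]
```

The first disc lies flat in the tray with its top at z = 12. Now for the second.

arm_command:
  plan:
    - [0.1,-0.0031,0.0436,0,0]
    - [0.28,-0.0031,0.0436,0,0]
    - [0.28,-0.0031,0.0436,0,0]
    - [0.28,-0.0031,0.0436,0,0]
    - [0.28,-0.0031,0.0436,0,0]
    - [0.28,-0.0031,0.0436,0,0]
    - [0.28,-0.0031,0.0436,0,0]
    - [0.28,-0.0031,0.0436,0,0]
    - [0.28,-0.0031,0.0436,0,0]
    - [0.28,-0.0031,0.0436,0,0]
    - [0.28,-0.0031,0.0436,0,0]
    - [0.28,0,0,0.02,0]
    - [0.28,0,0,0.02,0]
    - [0.28,0,0,0,0]
    - [0.28,0,0,0,0]

```text
clock: 19.8
eef_pos: [614.6, 91.9, 104.3]
eef_rot: [-3.142, -0.0, 3.052]
wrist_force: [0.5, -0.1, 0.0]
finger_gap: 60.1
finger_force: 0.0
```

```bash
python3 - <<'E' 2>/dev/null
exec(open("disc.py").read())
E
```

```text
tcp [614.8  91.9 104.6] 3.052
disc px [253.3 220.6] [ 235  203   38   36 1031] world [613.9  91.8  84. ] depth z 83.8 tool dx,dy 0.9 -0.2
board slope deg [-0.00950125 -0.01979402] z 75.69338094676604 64575
```

arm_command:
  plan:
    - [0.28,0.001,0,0.012,0]
    - [0.28,0,0,0.01,0]
    - [0.28,0,0,0.005,0]
    - [-0.1,0,0,0,0]
    - [-0.6,0,0,0,0]
    - [-0.6,0,0,0,0]
    - [-0.6,0,0,0,0]
    - [-0.6,0,0,0,0]
    - [-0.6,0,0,-0.005,0]
    - [-0.6,0,0,-0.015,0]
  newtons: 8

```text
clock: 21.1
eef_pos: [613.3, 92.1, 97.3]
eef_rot: [-3.141, -0.001, 3.052]
wrist_force: [0.5, -0.7, -0.1]
finger_gap: 33.5
finger_force: 8.0
```

arm_command:
  plan:
    - [-0.6,0,0,-0.025,0]
    - [-0.6,0,0,-0.03,0]
    - [-0.6,0.0084,-0.0453,0,0]
    - [-0.6,0.0084,-0.0453,0,0]
    - [-0.6,0.0084,-0.0453,0,0]
    - [-0.6,0.0084,-0.0453,0,0]
    - [-0.6,0.0084,-0.0453,0,0]
    - [-0.6,0.0084,-0.0453,0,0]
    - [-0.6,0.0084,-0.0453,0,0]
    - [-0.6,0.0084,-0.0453,0,0]
    - [-0.6,0.0084,-0.0453,0,0]
    - [-0.6,0.0084,-0.0453,0,0]
    - [-0.6,0.0084,-0.0453,0,0]
    - [-0.6,0,0,0.02,0]
    - [-0.6,0,0,0.03,0]
    - [-0.6,0,0,0.03,0]
    - [-0.6,0,0,0,0]
    - [-0.6,0,0,0,0]

```text
clock: 23.35
eef_pos: [477.5, -396.4, 74.0]
eef_rot: [-3.14, 0.002, 3.052]
wrist_force: [-0.0, -0.2, 0.8]
finger_gap: 33.7
finger_force: 8.0
```

```bash
python3 - <<'E' 2>/dev/null
exec(open("disc.py").read())
print(s["finger_gap"],s["finger_force"])
E
```

```text
tcp [ 477.5 -396.5   74.1] 3.052
disc px [254.  236.2] [ 232  216   44   41 1361] world [ 476.3 -396.    84. ] depth z 80.7 tool dx,dy 1.2 0.4
disc px [274.5 267.2] [261 255  27  25 502] world [ 499.1 -384.9   84. ] depth z 11.8 tool dx,dy -20.5 13.5
board slope deg [0. 0.] z nan 0
32.98451264724513 7.999992817640305
```

arm_command:
  plan:
    - [-0.6,0,0,0.02,0]
    - [-0.6,0,0,0.02,0]
    - [-0.6,0,0,0.015,0]
    - [-0.6,0,0,0.007,0]
    - [-0.6,0,0,0.003,0]
    - [-0.6,0,0,0.0015,0]
    - [-0.6,0,0,0.001,0]
    - [-0.6,0,0,0,0]
    - [-0.6,0,0,0.0004,0]
    - [-0.25,0,0,0,0]
    - [-0.2,0,0,0,0]
    - [-0.1,0,0,0,0]
    - [-0.1,0,0,-0.01,0]
    - [-0.1,0,0,-0.03,0]
    - [-0.1,0,0,-0.05,0]
    - [-0.1,0,0,-0.05,0]
    - [-0.1,0.04,0,-0.03,0]
    - [-0.1,0.04,0,0,0]
    - [-0.1,0,0,0,0]
    - [-0.1,0,0,0,0]

```text
clock: 25.9
eef_pos: [397.6, -388.8, 174.5]
eef_rot: [-3.141, 0.0, 3.052]
wrist_force: [-0.0, 0.1, 0.3]
finger_gap: 42.4
finger_force: 0.0
```

```bash
python3 - <<'E' 2>/dev/null
exec(open("disc.py").read())
t=grab("scene");w=cv2.resize(c["img"],(400,300));cv2.imwrite("pics/end.png",np.hstack([w,cv2.resize(t["img"],(400,300))]))
E
```

```text
tcp [ 397.8 -388.7  174.2] 3.052
disc px [254.1 243.7] [245 235  19  18 271] world [ 445.6 -392.8   84. ] depth z 11.8 tool dx,dy -47.9 0.2
board slope deg [0. 0.] z nan 0
```

View pics/end.png

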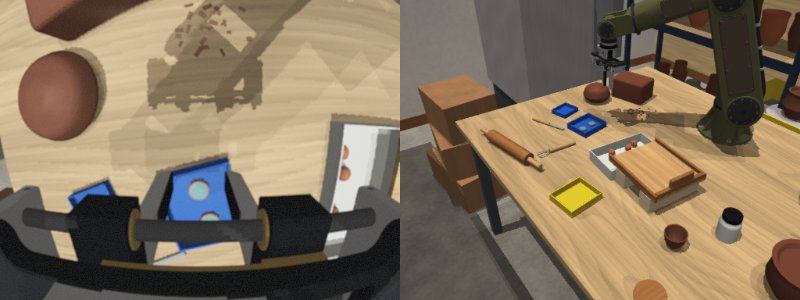

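Both discs lie flat in the large blue tray at (200,190) and (210,217) in the left panel. The right panel shows the beads in the tub at (630,147), the board home and level, and the jar, bowl and trimmer untouched. Handing in.

```bash
python3 -c "
from cell import ticket
print(ticket.sign_off())"
```

```text
the job is handed in; nothing more can be done
None
```

The job is done and handed in at about 26 s: all three beads are in the white tub, the board is back level on its bricks, both discs lie flat in the large blue tray, and the jar, bowl and trimming tool look undisturbed in the last picture.

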